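# Press the proud panels home in the clip rack and lock it

### The job

Two of the four printed panels in the rack are standing proud on their spring clips. Push both straight down until they are fully home like the others, then throw the rack's cam lever all the way over to its stop so that the keeper bar locks the panels in. Do not knock over or shove the things standing around the rack.

Things in the scene. Friction and masses are not known exactly. Their poses are not given: they have to be found in the camera images.
- rack: fixed rack: plywood base 12 thick, two aluminium side walls (outer faces at y = +-85 mm, 85 high) with four upright slots, each with a spring clip either side, at x = -67.5, -22.5, 22.5, 67.5. Panels stand in them across x, parallel to y. Origin on the table below the middle of the slots, z up. Keeper bar and cam lever are on its +y side.
- panel_a_top (a point): Middle of the straight pale top edge of a black printed panel 150 wide, 110 tall, 10 thick, 0.2 kg, upright in any one of the slots; x across its thickness, y along its width. Starts proud, resting on its two clips, top 152 mm above the table. Up to 20 N straight down on the middle of the edge drives it past the clips; home it stands on the base, top at 122, clips snapped into its side notches.
- panel_b_top (a point): Middle of the straight pale top edge of a black printed panel 150 wide, 110 tall, 10 thick, 0.2 kg, upright in any one of the slots; x across its thickness, y along its width. Starts proud, resting on its two clips, top 152 mm above the table. Up to 20 N straight down on the middle of the edge drives it past the clips; home it stands on the base, top at 122, clips snapped into its side notches.
- panel_c_top (a point): Middle of the straight pale top edge of a black printed panel 150 wide, 110 tall, 10 thick, 0.2 kg, upright in any one of the slots; x across its thickness, y along its width. Already home at the start: top 122 mm above the table. It stays there.
- panel_d_top (a point): Middle of the straight pale top edge of a black printed panel 150 wide, 110 tall, 10 thick, 0.2 kg, upright in any one of the slots; x across its thickness, y along its width. Already home at the start: top 122 mm above the table. It stays there.
- keeper_mid (a point): centre of the steel keeper bar, 205 x 22 x 9 mm along the rack's x, 126 to 135 mm above the table. Linked to the lever, it slides 17 mm in the rack's -y over the top corners of the panels as the lever is thrown; a proud panel blocks it.
- cam (a joint): angle of the cam lever, rad: 0 = free, arm pointing out along the rack's +y; grows as the arm swings clockwise seen from above towards the rack's +x; 1.5 = stop, locked, arm alongside the rack, nearly parallel to x. Starts at 0 to 0.3, stays where left, takes 2 to 3 N at mid-arm to swing.
- lever_pivot (a point): point on the lever's upright pivot axis at mid-thickness of the arm, 141 mm above the table, at rack x = -30, y = 128 mm. Fixed. Post below it 20 mm in diameter; hub 32.
- lever_arm (a point): point on the arm 55 mm from the pivot axis, at mid-thickness; moves with the arm. Steel flat 13 wide, 10 thick (137 to 147 mm above the table), reaching 88 mm from the axis. For fingers beside the arm, the space below its level is free down to the base plate.
- lever_knob (a point): top of the black upright knob at the arm's end, 82 mm from the pivot axis; 18 mm in diameter, top 164 mm above the table.
- spray: trigger spray bottle, 72 mm in diameter, 192 tall, standing on the mat. Origin at the centre of its underside. A bystander: do not knock it about.
- ink_tin: closed steel tin, 64 mm in diameter, 60 tall, standing close to the rack. Origin at the centre of its underside. A bystander: do not knock it about.
- ink_jar: small jar with a black cap, 48 mm in diameter, 55 tall, standing close to the rack. Origin at the centre of its underside. A bystander: do not knock it about.
- dowel: plain wooden rod standing on end, 42 mm in diameter, 110 tall. Origin at the centre of its underside. A bystander: do not knock it about.
Not all that is in view belongs to the job. Leave any green or red look-alike of the part that bears panel_b_top alone.

How it is judged:
By the outcome, as a careful person would: the job done as asked, in the order asked, and still so for the second after the job is handed in, with the robot touching nothing.
It also fails if it takes over 58 s, if anything falls off the work surface, if the arm or the gripper's body presses on something with over 40 N, if the wrist force passes 120 N, or if a joint passes its speed limit or range.

### The arm

A 6-joint arm with a two-finger parallel gripper is mounted at the origin on the work surface. World frame = base frame: x ahead of the robot, y to its left, z up, the work surface at z = 0. Lengths are in m, angles in rad, forces in N, time in s.
With the tool pointing down it reaches from about 0.25 to 0.775 m from the base axis. Payload 4 kg.
Tool frame: the origin (TCP) lies where the fingers leave the gripper's body, on its centre line; the fingertips stand 97 mm ahead of it and the grasp point (between the pads) lies 78 mm ahead of it; z points along the fingers, x is the direction in which the jaws open and shut, and the axes are right-handed (so a half turn about z gives the same grasp; the last joint's range is limited). The gripper opens to 94 mm and grips with 3 to 60 N. Pads are 16 mm wide; open, the fingers measure 119 mm over their backs; the gripper's body (75 mm by 177 mm) begins 78 mm behind the grasp point.
Start: joints at [1.086, 0.087, 1.371, -0, 1.684, -0.103], TCP at [0.205, 0.51, 0.303] pointing down, gripper open.
Joint ranges: [-3.1, 3.1], [-0.76, 2.03], [0.27, 2.55], [-1.08, 4.22], [0.17, 2.65], [-2.57, 2.57]. Speed limits (rad/s): [2.79, 2.79, 3.14, 3.14, 3.14, 3.14].

### API

Orientations are given as [roll, pitch, yaw] about the fixed x, y, z axes, in that order (R = Rz(yaw) Ry(pitch) Rx(roll)).
In Python, from bench import * gives the robot as it stands.
- The arm moves only by the tool jog_arm, never from a script. Its argument "moves" is a list of rows, each a list of 7 numbers: the turn, a rotation vector about the world's x, y, z in rad, then the shift along the world's x, y, z in mm, then the finger opening in mm, from 0 to 94. In form: [[rx, ry, rz, tx, ty, tz, fingers], ...]. A call has 1 to 12 rows; each row shifts and turns the commanded pose from where the row before left it; what a row does not reach is not made up. A row lasts 1/8 s, in which the tool goes at most 62.5 mm and 10.7 degrees, less where a joint would pass 70% of its speed; a pose out of reach is approached as far as the arm can. A call is refused whole if a number of a shift passes 62.5 or a number of a turn 0.188, either way. A call with a gripper value outside its range is refused whole. The fingers move at their own pace and stop on an object; the grip force is fixed at half the most. Time passes only in rows, so rows that do not move let the fingers close. It gives the time, the measured TCP pose, the force and the opening at its end, in the units of the state.
- get_obs(): the state, without advancing time (a new reading comes with each control period).
- snapshot(name): name is "scene" or "top"; returns the picture (384x512x3 uint8, red, green, blue); there is no depth.
- get_calibration(name): a dict with "camera_matrix" (3x3 intrinsics, pixels), "k1" (the pictures are not rectified: a ray, as slopes to the right and down, at radius r is drawn at 1 + k1 r^2 times it, then the intrinsics apply), "R" (3x3) and "t" (3): a world point X has camera coordinates R X + t. Camera axes: x right, y down, z forward; pixel columns grow to the right and rows downward; lengths in m; the calibration is good to about 2 mm. A picture is of the moment at which its call begins. get_calibration takes no time and is no camera call.
- close_job(): hands the job in, once; it reports no verdict.
Trained networks look in the newest picture that a camera, given by its name, has taken for a name from the list of things; names that differ only in an ending like _2 or _b are one class to them, and where a whole thing is asked for, a point or a joint stands for the part that bears it (a point fixed in the world has none). Each returns a list of dicts, best first, with "conf" (0 to 1); they miss things now and then, are a little off and sometimes report something else, mostly with a low value. They report only what shows in the picture. A call takes as long as a camera call. They do not tell look-alikes from the thing itself.
- look_for(label, camera): "bbox" ([left, top, right, bottom] in pixels, round what is visible of it).
The state is a dict: "time": time; "joint_positions": joint angles; "qvel": joint speeds; "joint_torque": joint torques, N m; "tool_pos": TCP position; "ee_rot": TCP orientation; "wrist_force": force on the tool from outside, world axes, zero at the start; "wrist_torque": the same for the moment, N m; "width": finger opening in m.
Only numpy, scipy, OpenCV 4.12 (cv2) and the standard library are available. Lean on these libraries where they do the work, as an engineer would, in place of code of your own. Each camera call takes 0.05 s, during which the arm holds its last target.

## Working session

There is one attempt and no reset: what is moved stays moved. The work goes in short steps, Python scripts to look and compute and a tool call to move; the robot and the scene stay as the last step left them, time stands still between calls to the robot, and variables do not carry over. Pictures are saved under pics/ and viewed, and the job is handed in when it is done.

Besides the shell and the picture viewer there is one more tool, called after "Call:" as name(argument=value, ...) on one line, values as JSON. jog_arm: Moves the arm, as the interface text tells. Its arguments: {"type":"object","properties":{"moves":{"type":"array","items":{"type":"array","items":{"type":"number"}}}},"required":["moves"]}

```bash
mkdir -p pics; ls; python3 - <<'E'
from bench import *
import cv2, numpy as np
o=get_obs(); print({k:np.round(v,3).tolist() for k,v in o.items()})
for n in ("scene","top"):
    im=snapshot(n); cv2.imwrite(f"pics/{n}0.png",cv2.resize(im[:,:,::-1],(800,600),interpolation=cv2.INTER_CUBIC))
    np.save(f"pics/{n}0.npy",im)
    print(n,get_calibration(n))
    for l in ["rack","panel_a_top","keeper_mid","cam","lever_knob","lever_arm","spray","ink_tin","ink_jar","dowel"]:
        try: print(l,[(np.round(d['bbox']).tolist(),round(d['conf'],2)) for d in look_for(l,n)])
        except Exception as e: print(l,e)
E
```

```text
pics
{'time': 0.0, 'joint_positions': [1.086, 0.088, 1.372, -0.0, 1.684, -0.103], 'qvel': [0.001, 0.002, 0.0, 0.001, -0.002, -0.002], 'joint_torque': [-0.0, -34.019, -30.242, 0.072, 0.033, -0.0], 'tool_pos': [0.205, 0.51, 0.302], 'ee_rot': [-3.141, 0.002, 1.189], 'wrist_force': [-0.164, -0.906, -0.271], 'wrist_torque': [0.018, 0.035, 0.042], 'width': 0.094}
scene {'camera_matrix': array([[499.81704177,   0.        , 255.61012674],
       [  0.        , 499.81704177, 190.59953172],
       [  0.        ,   0.        ,   1.        ]]), 'k1': -0.054453591354392886, 'R': array([[ 0.35471076,  0.93469314, -0.02300025],
       [ 0.47514832, -0.20139342, -0.85654817],
       [-0.8052418 ,  0.29289832, -0.51555429]]), 't': array([-0.14633662, -0.1600934 ,  1.57302066])}
rack [([243.0, 151.0, 390.0, 272.0], 0.75)]
panel_a_top [([265.0, 168.0, 332.0, 210.0], 0.88)]
keeper_mid [([323.0, 158.0, 370.0, 211.0], 0.61)]
cam [([342.0, 152.0, 388.0, 174.0], 0.8), ([263.0, 165.0, 332.0, 212.0], 0.4)]
lever_knob [([342.0, 151.0, 390.0, 172.0], 0.6), ([322.0, 160.0, 371.0, 211.0], 0.55)]
lever_arm [([342.
[... 660 characters left out ...]
0.039676  ,  0.5824028 ,  1.05599004])}
rack [([139.0, 146.0, 279.0, 243.0], 0.71)]
panel_a_top [([194.0, 191.0, 259.0, 210.0], 0.69), ([135.0, 144.0, 280.0, 242.0], 0.22)]
keeper_mid [([181.0, 145.0, 202.0, 229.0], 0.65)]
cam [([137.0, 186.0, 182.0, 200.0], 0.67), ([213.0, 111.0, 228.0, 138.0], 0.38)]
lever_knob [([135.0, 184.0, 181.0, 201.0], 0.58)]
lever_arm [([135.0, 186.0, 186.0, 202.0], 0.67), ([196.0, 212.0, 258.0, 228.0], 0.58), ([332.0, 164.0, 370.0, 204.0], 0.47)]
spray [([332.0, 165.0, 371.0, 202.0], 0.65), ([196.0, 213.0, 259.0, 226.0], 0.62)]
ink_tin [([282.0, 215.0, 311.0, 242.0], 0.83)]
ink_jar [([287.0, 183.0, 304.0, 203.0], 0.83)]
dowel [([215.0, 113.0, 232.0, 140.0], 0.81)]
```

View pics/scene0.png

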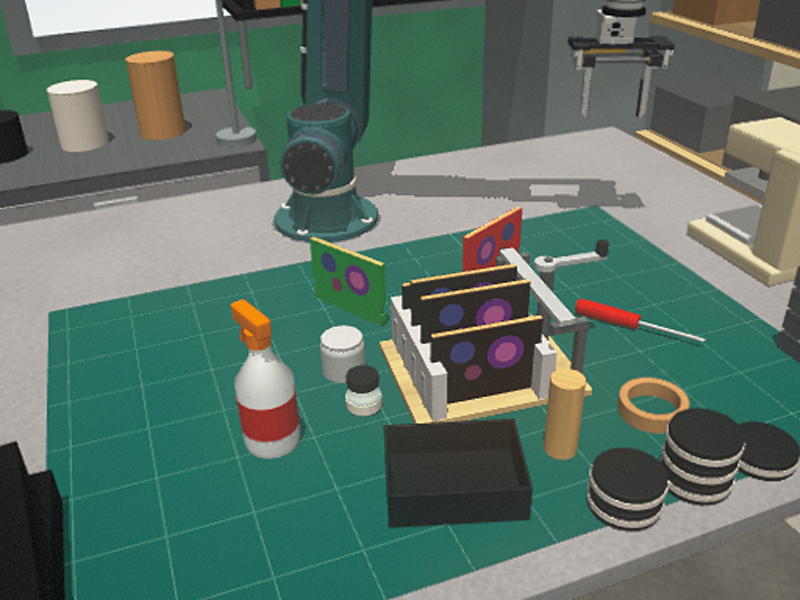

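View pics/top0.png

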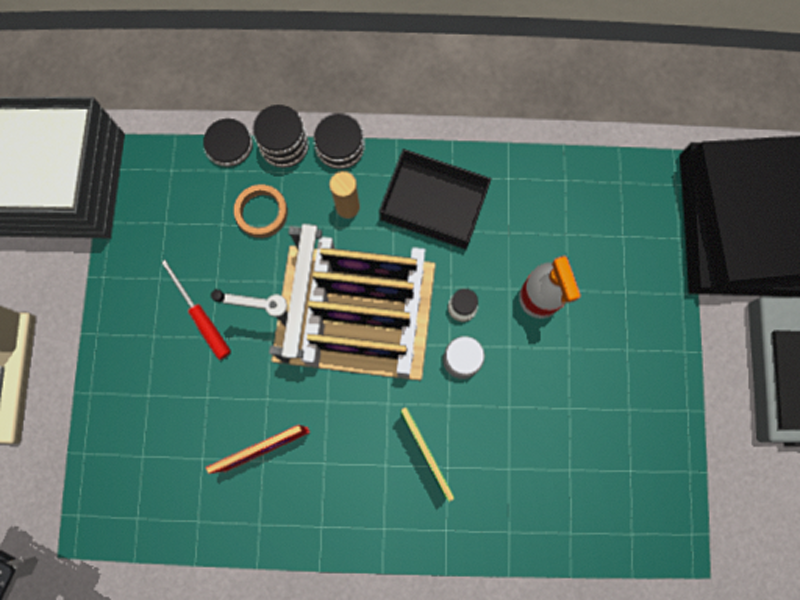

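```bash
python3 - <<'E'
import cv2, numpy as np
a=np.load("pics/scene0.npy")[140:300,195:400,::-1]; cv2.imwrite("pics/sc.png",cv2.resize(a,(769,600),interpolation=cv2.INTER_CUBIC))
a=np.load("pics/top0.npy")[100:260,120:320,::-1]; cv2.imwrite("pics/tc.png",cv2.resize(a,(750,600),interpolation=cv2.INTER_CUBIC))
E
```

```text
(no output)
```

View pics/sc.png

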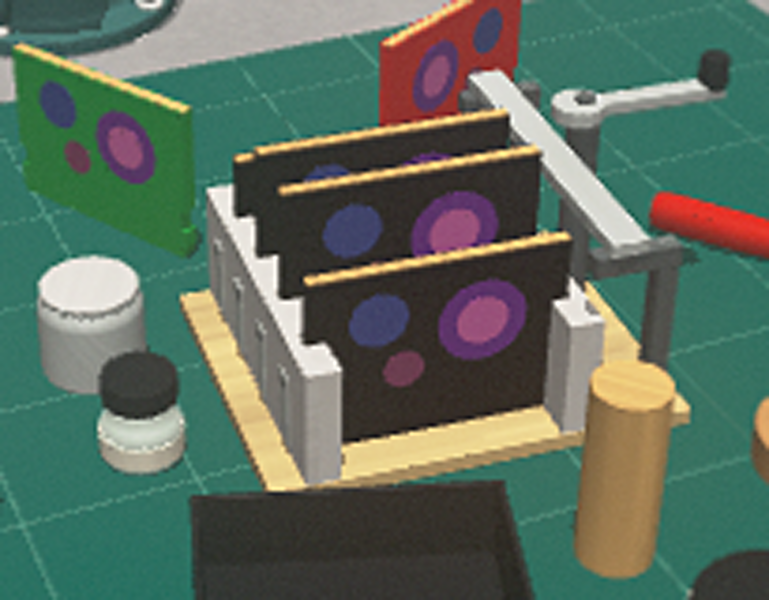

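View pics/tc.png

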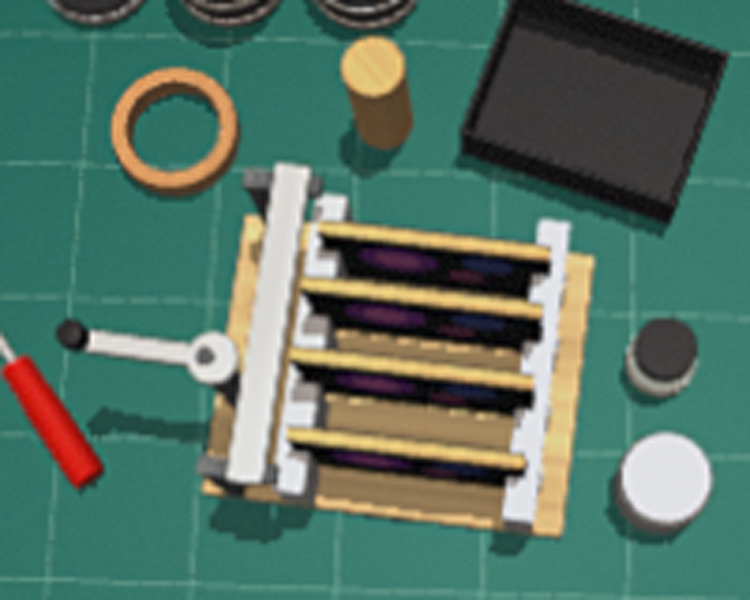

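```bash
cat > h.py <<'E'
import numpy as np, cv2
from bench import *
C={n:get_calibration(n) for n in("scene","top")}
def proj(n,P):
    c=C[n];P=np.atleast_2d(P)
    d=np.array([c["k1"],0,0,0,0.])
    return cv2.projectPoints(P.astype(float),cv2.Rodrigues(c["R"])[0],c["t"],c["camera_matrix"],d)[0][:,0]
def W(p,L):
    L=np.atleast_2d(L);x,y,a=p[:3]
    return np.c_[x+np.cos(a)*L[:,0]-np.sin(a)*L[:,1],y+np.sin(a)*L[:,0]+np.cos(a)*L[:,1],L[:,2]]
E
cat > fit.py <<'E'
from h import *
from scipy.optimize import least_squares
import itertools
cp=lambda u,o:np.array(u)/3.75+np.array(o)
T={3:[(322,229),(549,253)],2:[(303,286),(541,311)],1:[(292,356),(533,382)],0:[(289,435),(524,462)]}
S={3:[(306,282),(569,238)],2:[(280,190),(540,152)],1:[(257,152),(508,115)]}
X=[-.0675,-.0225,.0225,.0675]
def res(p,z):
    r=[];h=p[3]
    for n,D,o in(("top",T,(120,100)),("scene",S,(195,140))):
        for i,(l,rr) in D.items():
            e=[h,-h] if n=="top" else [-h,h]
            q=proj(n,W(p,[[X[i],e[0],z[i]],[X[i],e[1],z[i]]]))
            r+=list((q-cp([l,rr],o)).ravel())
    r+=list((proj("top",W(p,[-.03,.128,.147]))-cp((210,357),(120,100))).ravel())
    r+=list((proj("scene",W(p,[-.03,.128,.147]))-cp((582,98),(195,140))).ravel())
    return np.array(r)
for pr in itertools.combinations(range(4),2):
    z=[.152 if i in pr else .122 for i in range(4)]
    s=least_squares(res,[.45,.1,0,.07],args=(z,))
    print(pr,np.round(s.x,4),round(np.sqrt(np.mean(s.fun**2)),2))
E
python3 fit.py
```

```text
(0, 1) [ 0.5759  0.0424 -0.0866  0.0746] 3.0
(0, 2) [ 0.5759  0.0423 -0.0926  0.0746] 2.87
(0, 3) [ 0.5758  0.0422 -0.0998  0.0745] 5.44
(1, 2) [ 0.5783  0.0411 -0.0878  0.0744] 0.77
(1, 3) [ 0.5782  0.0411 -0.0952  0.0743] 4.69
(2, 3) [ 0.5782  0.041  -0.1011  0.0743] 4.6
```

```bash
cat > ov.py <<'E'
from h import *
from scipy.optimize import minimize_scalar
p=[.5783,.0411,-.0878]
kt=np.array([70,329])/3.75+[120,100]; ks=np.array([714,56])/3.75+[195,140]
K=lambda a,r=.082,z=.164:[-.03+r*np.sin(a),.128+r*np.cos(a),z]
f=lambda a:np.sum((proj("top",W(p,K(a)))-kt)**2)+np.sum((proj("scene",W(p,K(a)))-ks)**2)
s=minimize_scalar(f,bounds=(-.3,.6),method="bounded");a=s.x;print("cam",a,s.fun)
print("mid panels",W(p,[[x,0,.152] for x in(-.0675,-.0225,.0225,.0675)]).round(4).tolist())
print("pivot",W(p,[-.03,.128,.141]).round(4))
# bystanders: base centre from bbox bottoms, top cam discs
for nm,uv,z in (("tin",(296.5,228),.06),("jar",(296.5,193),.055),("dowel",(345*.64-1,183*.64),.11)):
    from scipy.optimize import least_squares
    q=least_squares(lambda v:(proj("top",[v[0],v[1],z])-np.array(uv)).ravel(),[.55,0]).x;print(nm,q.round(3))
for n,o,wh in(("scene",(195,140),(205,160)),("top",(120,100),(200,160))):
    im=np.load(f"pics/{n}0.npy")[o[1]:o[1]+wh[1],o[0]:o[0]+wh[0],::-1]
    im=cv2.resize(im,None,fx=3.75,fy=3.75,interpolation=cv2.INTER_CUBIC)
    d=lambda P:((proj(n,W(p,P))-o)*3.75+1.4).round().astype(int)
    for x,z in zip((-.0675,-.0225,.0225,.0675),(.122,.152,.152,.122)):
        q=d([[x,-.075,z],[x,.075,z]]);cv2.line(im,tuple(map(int,q[0])),tuple(map(int,q[1])),(0,0,255),1)
    for P in([-.03,.128,.147],K(a),K(a,.055,.147)):
        cv2.circle(im,tuple(map(int,d([P])[0])),4,(0,255,255),1)
    for y in(.085,-.085):
        q=d([[-.09,y,.085],[.09,y,.085]]);cv2.line(im,tuple(map(int,q[0])),tuple(map(int,q[1])),(255,0,255),1)
    cv2.imwrite(f"pics/ov_{n}.png",im[:600,:800])
E
python3 ov.py
```

```text
cam 0.0466354879216093 0.4594171921192367
mid panels [[0.5111, 0.047, 0.152], [0.5559, 0.0431, 0.152], [0.6007, 0.0391, 0.152], [0.6455, 0.0352, 0.152]]
pivot [[0.5596 0.1712 0.141 ]]
tin [ 0.503 -0.118]
jar [ 0.592 -0.117]
dowel [0.768 0.081]
```

View pics/ov_scene.png

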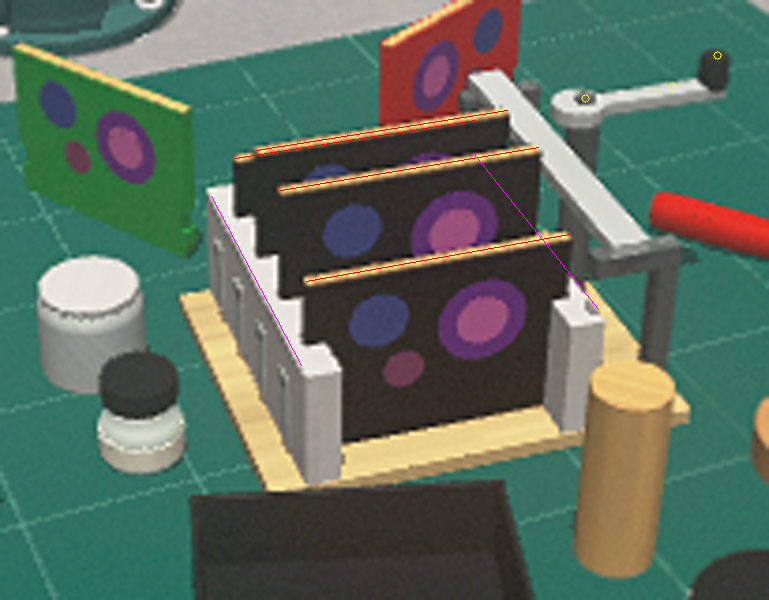

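View pics/ov_top.png

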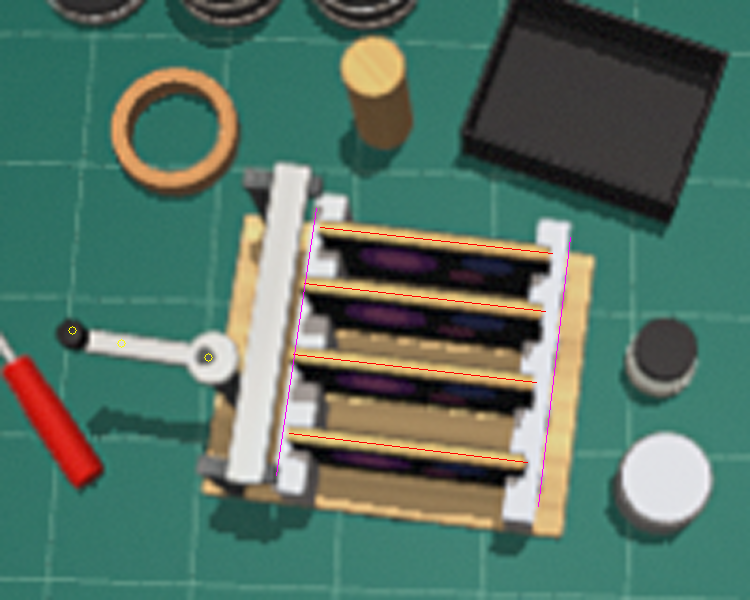

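Both views agree. The candidates are four black panels, whose top-edge middles in the scene image are about (298,178) for slot 2, (304,185) for slot 3, (311,209) for slot 4 and slot 1 mostly hidden at (258,182). There are also the green (222,177) and red (315,158) look-alikes outside the rack. The fit gives slots 2 and 3 (x = ∓22.5) as the proud ones, and the close crop confirms this. I'm moving above slot 3 now.

Call:
jog_arm(moves=[[0,0,0.027,36,-43,0,0],[0,0,0.027,36,-43,0,0],[0,0,0.027,36,-43,0,0],[0,0,0.027,36,-43,0,0],[0,0,0.027,36,-43,0,0],[0,0,0.027,36,-43,0,0],[0,0,0.027,36,-43,0,0],[0,0,0.027,36,-43,0,0],[0,0,0.027,36,-43,0,0],[0,0,0.027,36,-43,0,0],[0,0,0.024,36,-41,0,0],[0,0,0,0,0,0,0]])

```text
time: 2.6
tool_pos: [0.6025, 0.0363, 0.3013]
ee_rot: [-3.14, 0.001, 1.478]
wrist_force: [-0.6, -0.2, -0.2]
width: 0.0005
```

Call:
jog_arm(moves=[[0,0,0,-2,3,-20,0],[0,0,0,0,0,-22,0],[0,0,0,0,0,0,0]])

```text
time: 2.98
tool_pos: [0.5975, 0.0434, 0.2586]
ee_rot: [-3.137, -0.0, 1.484]
wrist_force: [0.2, 0.4, 0.1]
width: 0.0004
```

```bash
cat > snap.py <<'E'
import sys
from h import *
t=sys.argv[1]
for n,o,wh in(("scene",(195,100),(205,160)),("top",(120,100),(200,160))):
    im=snapshot(n); np.save(f"pics/{n}{t}.npy",im)
    im=cv2.resize(im[o[1]:o[1]+wh[1],o[0]:o[0]+wh[0],::-1],None,fx=2.5,fy=2.5,interpolation=cv2.INTER_CUBIC)
    cv2.imwrite(f"pics/{n}{t}.png",im)
E
python3 snap.py 1
```

```text
(no output)
```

View pics/scene1.png

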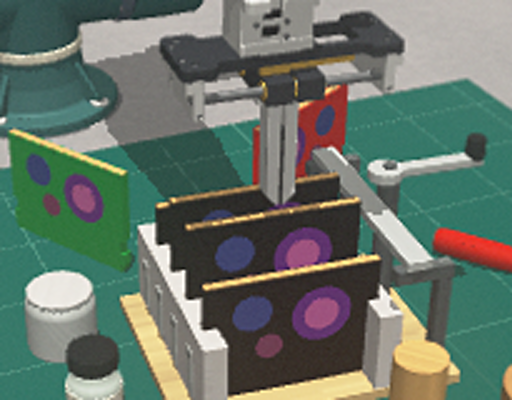

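```bash
python3 - <<'E'
from h import *
for i in range(4):
    o=get_obs();print(o['time'],np.round(o['tool_pos'],4),np.round(o['ee_rot'],3)); snapshot("top")
E
```

```text
3.075 [0.5987 0.0432 0.2614] [ 3.141 -0.     1.484]
3.125 [0.599  0.043  0.2621] [ 3.14  -0.     1.484]
3.175 [0.5992 0.0429 0.2623] [ 3.139 -0.     1.484]
3.225 [0.5992 0.0427 0.2623] [ 3.139 -0.     1.483]
```

View pics/top1.png

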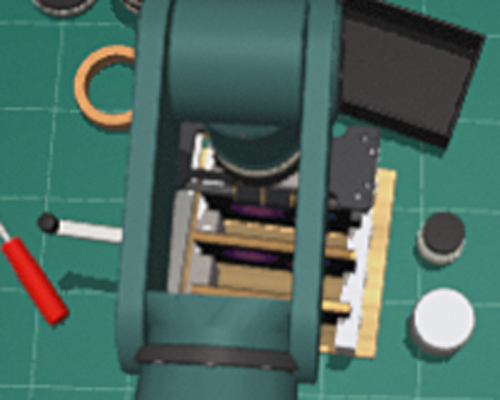

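Call:
jog_arm(moves=[[0,0,0,1.5,-3.5,-5,0],[0,0,0,0,0,-6,0],[0,0,0,0,0,-6,0],[0,0,0,0,0,-6,0]])

```text
time: 3.78
tool_pos: [0.6016, 0.0384, 0.2406]
ee_rot: [3.135, 0.001, 1.483]
wrist_force: [-0.2, -2.4, 11.4]
width: 0.0005
```

Call:
jog_arm(moves=[[0,0,0,0,0,-6,0],[0,0,0,0,0,-6,0],[0,0,0,0,0,-5,0],[0,0,0,0,0,-2,0],[0,0,0,0,0,0,0]])

```text
time: 4.4
tool_pos: [0.6007, 0.0389, 0.2195]
ee_rot: [3.14, 0.0, 1.483]
wrist_force: [0.7, -1.9, 4.3]
width: 0.0003
```

Call:
jog_arm(moves=[[0,0,0,0,0,-2,0],[0,0,0,0,0,0,0]])

```text
time: 4.65
tool_pos: [0.6014, 0.0388, 0.2194]
ee_rot: [3.137, 0.0, 1.483]
wrist_force: [-0.9, -0.3, 10.5]
width: 0.0005
```

Call:
jog_arm(moves=[[0,0,0,0,0,-2,0],[0,0,0,0,0,-1,0],[0,0,0,0,0,0,0]])

```text
time: 5.03
tool_pos: [0.6015, 0.0388, 0.2193]
ee_rot: [3.135, -0.0, 1.483]
wrist_force: [-4.8, 0.2, 18.8]
width: 0.0005
```

Call:
jog_arm(moves=[[0,0,0,0,0,25,0],[0,0,0,0,0,25,0],[0,0,0,-22,2,0,0],[0,0,0,-23,2,0,0],[0,0,0,0,0,0,0],[0,0,0,0,0,0,0]])

```text
time: 5.78
tool_pos: [0.5557, 0.0429, 0.2631]
ee_rot: [-3.141, -0.0, 1.483]
wrist_force: [-0.5, 0.4, 0.3]
width: 0.0005
```

```bash
python3 snap.py 2; python3 -c "
from bench import *;print(get_obs()['tool_pos'])"
```

```text
[0.55597825 0.0428634  0.26316543]
```

View pics/scene2.png

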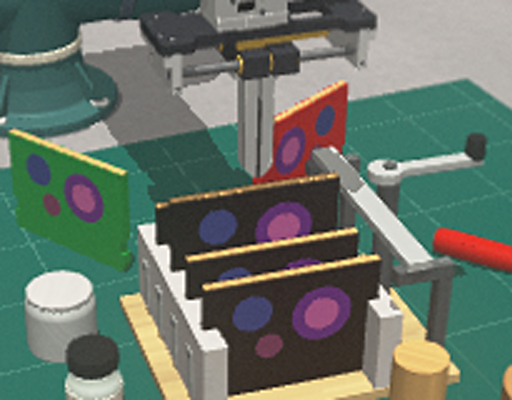

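Slot 3's edge has dropped from about y 213 to 245 (crop), level with slot 4. The tip is now centred over slot 2 at crop (256,175).

Call:
jog_arm(moves=[[0,0,0,0,0,-8,0],[0,0,0,0,0,-6,0],[0,0,0,0,0,-6,0],[0,0,0,0,0,-6,0],[0,0,0,0,0,-6,0],[0,0,0,0,0,-6,0],[0,0,0,0,0,-6,0],[0,0,0,0,0,-2,0],[0,0,0,0,0,0,0]])

```text
time: 7.0
tool_pos: [0.5562, 0.0429, 0.2194]
ee_rot: [3.138, -0.0, 1.483]
wrist_force: [-0.3, -0.5, 8.3]
width: 0.0009
```

Call:
jog_arm(moves=[[0,0,0,0,0,-2,0],[0,0,0,0,0,-1,0],[0,0,0,0,0,0,0]])

```text
time: 7.38
tool_pos: [0.5565, 0.0428, 0.2193]
ee_rot: [3.135, -0.0, 1.483]
wrist_force: [-3.5, -0.2, 17.6]
width: 0.0006
```

```bash
python3 - <<'E'
from h import *
p=[.5783,.0411,-.0878]
def F(a,off,r=.055):
    u=np.array([np.sin(a),np.cos(a)]);n=np.array([np.cos(a),-np.sin(a)])
    return W(p,[*(np.array([-.03,.128])+r*u-off*n),0])[0,:2]
s=F(0.05,.032);print("start",s.round(4), "yaw",1.483-.05)
prev=s
for a in np.r_[.05,.05+.145*np.arange(1,11),1.55]:
    q=F(a,.0145);print(round(a,3),q.round(4),((q-prev)*1000).round(1),"yaw",round(1.483-a,3));prev=q
print("current",get_obs()['tool_pos'])
E
```

```text
start [0.5355 0.2301] yaw 1.433
0.05 [0.5528 0.2277] [17.3 -2.4] yaw 1.433
0.195 [0.5611 0.2281] [8.2 0.4] yaw 1.288
0.34 [0.5693 0.2273] [ 8.2 -0.8] yaw 1.143
0.485 [0.5773 0.2253] [ 8. -2.] yaw 0.998
0.63 [0.5849 0.2222] [ 7.6 -3.1] yaw 0.853
0.775 [0.592 0.218] [ 7.1 -4.2] yaw 0.708
0.92 [0.5984 0.2129] [ 6.4 -5.2] yaw 0.563
1.065 [0.604  0.2068] [ 5.6 -6. ] yaw 0.418
1.21 [0.6087 0.2   ] [ 4.7 -6.8] yaw 0.273
1.355 [0.6123 0.1926] [ 3.6 -7.4] yaw 0.128
1.5 [0.6149 0.1848] [ 2.5 -7.8] yaw -0.017
1.55 [0.6155 0.182 ] [ 0.6 -2.8] yaw -0.067
current [0.55648175 0.04284599 0.21929438]
```

Call:
jog_arm(moves=[[0,0,0,0,0,30,0],[0,0,0,0,0,35,0],[0,0,0,0,0,0,0]])

```text
time: 7.75
tool_pos: [0.5564, 0.043, 0.2821]
ee_rot: [3.136, -0.001, 1.483]
wrist_force: [0.4, 0.5, -0.1]
width: 0.0003
```

```bash
python3 snap.py 3; python3 -c "
from bench import *;print(get_obs()['tool_pos'])"
```

```text
[0.55514052 0.04300929 0.27833978]
```

View pics/scene3.png

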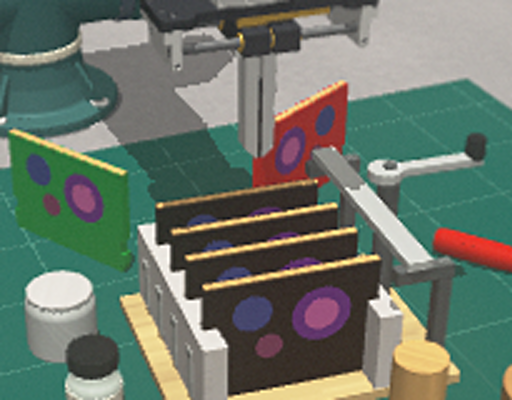

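All four edges are now evenly stepped, so both panels are home. Next is the lever.

Call:
jog_arm(moves=[[0,0,-0.025,-5,46,0,0],[0,0,-0.025,-5,47,0,0],[0,0,0,-5,47,0,0],[0,0,0,-5,47,0,0],[0,0,0,0,0,0,0],[0,0,0,0,0,0,0]])

```text
time: 8.6
tool_pos: [0.535, 0.2294, 0.2777]
ee_rot: [-3.139, 0.002, 1.433]
wrist_force: [-0.1, -0.3, 0.6]
width: 0.0006
```

```bash
python3 snap.py 4; python3 -c "
from bench import *;o=get_obs();print(o['tool_pos'],o['ee_rot'])"
```

```text
[0.53545622 0.22865308 0.27866285] [-3.14013129e+00  1.14873924e-03  1.43142512e+00]
```

View pics/scene4.png

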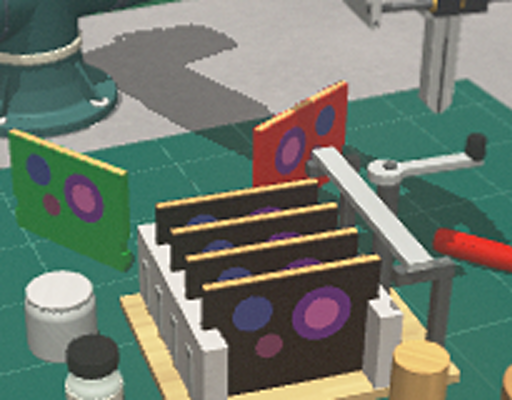

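Call:
jog_arm(moves=[[0,0,0,0,1,-25,0],[0,0,0,0,0,-26,0],[0,0,0,0,0,0,0],[0,0,0,8,-1,0,0],[0,0,0,8,0,0,0],[0,0,0,0,0,0,0]])

```text
time: 9.45
tool_pos: [0.5526, 0.2298, 0.2297]
ee_rot: [3.14, -0.001, 1.432]
wrist_force: [-0.1, 0.7, -0.7]
width: 0.0002
```

Call:
jog_arm(moves=[[0,0,-0.145,8,0,-1,0],[0,0,-0.145,8,-1,0,0],[0,0,-0.145,8,-2,0,0],[0,0,-0.145,8,-3,0,0],[0,0,0,0,0,0,0]])

```text
time: 10.07
tool_pos: [0.5839, 0.224, 0.2281]
ee_rot: [3.141, -0.001, 0.855]
wrist_force: [-1.3, 0.1, 0.1]
width: 0.0002
```

```bash
python3 snap.py 5; python3 -c "
from bench import *;o=get_obs();print(o['tool_pos'],o['ee_rot'],o['wrist_force'])"
```

```text
[0.58345381 0.22381598 0.22788854] [3.14106484e+00 7.78281885e-06 8.55154076e-01] [-0.47654408 -0.70364959  0.06354682]
```

View pics/scene5.png

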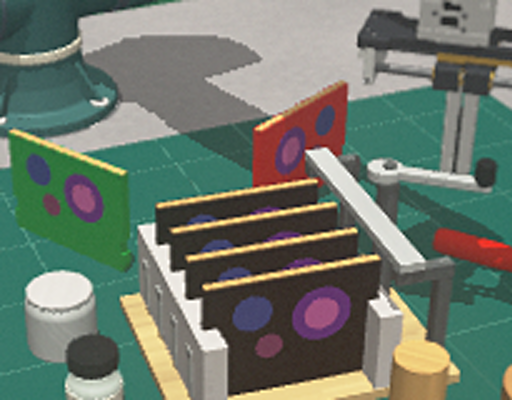

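The arm is swinging (knob moved to crop (485,172)) and the keeper is moving towards −y. I'll continue.

Call:
jog_arm(moves=[[0,0,-0.145,8,-5,0,0],[0,0,-0.145,6,-5,0,0],[0,0,-0.145,6,-6,0,0],[0,0,-0.145,5,-7,0,0],[0,0,-0.145,3,-7,0,0],[0,0,-0.1,2,-6,0,0],[0,0,0,0,0,0,0]])

```text
time: 11.05
tool_pos: [0.6136, 0.188, 0.228]
ee_rot: [-3.141, -0.001, 0.03]
wrist_force: [0.9, 1.4, -0.3]
width: 0.0003
```

Call:
jog_arm(moves=[[0,0,-0.04,1,-2,0,0],[0,0,0,0,-2,0,0],[0,0,0,0,0,0,0]])

```text
time: 11.42
tool_pos: [0.6142, 0.1861, 0.228]
ee_rot: [-3.137, -0.001, -0.01]
wrist_force: [0.8, 6.2, 0.3]
width: 0.0004
```

```bash
python3 -c "
from bench import *;o=get_obs();print(o['tool_pos'],o['ee_rot'],o['wrist_force'])"
```

```text
[0.61419353 0.18610249 0.22802068] [-3.13687399e+00 -5.32738518e-04 -9.68881133e-03] [0.83420992 6.23713613 0.27184797]
```

Call:
jog_arm(moves=[[0,0,0,0,-2,0,0],[0,0,0,0,-1,0,0],[0,0,0,0,0,0,0]])

```text
time: 11.8
tool_pos: [0.6141, 0.1855, 0.2281]
ee_rot: [-3.132, -0.001, -0.008]
wrist_force: [0.6, 12.8, -0.3]
width: 0.0003
```

Call:
jog_arm(moves=[[0,0,0,0,-2,0,0],[0,0,0,0,-1,0,0],[0,0,0,0,0,0,0]])

```text
time: 12.18
tool_pos: [0.614, 0.185, 0.2282]
ee_rot: [-3.127, -0.002, -0.006]
wrist_force: [2.4, 18.3, -1.3]
width: 0.0001
```

Call:
jog_arm(moves=[[0,0,0,0,12,0,0],[0,0,0,0,25,0,0],[0,0,0,0,0,40,0],[0,0,0,0,0,40,0],[0,0,0,-20,60,0,0],[0,0,0,-40,60,0,0],[0,0,0,-60,60,0,0],[0,0,0,-60,60,0,0],[0,0,0,0,0,0,0]])

```text
time: 13.3
tool_pos: [0.4684, 0.417, 0.3079]
ee_rot: [3.14, 0.0, -0.005]
wrist_force: [0.2, -0.6, 0.8]
width: 0.0004
```

```bash
python3 snap.py 6; python3 - <<'E'
from h import *
from scipy.optimize import minimize_scalar
p=[.5783,.0411,-.0878]
for n in("scene","top"): print(n,[(l,[(np.round(d['bbox'],1).tolist(),round(d['conf'],2)) for d in look_for(l,n)]) for l in("cam","keeper_mid","spray","ink_tin","ink_jar","dowel")])
K=lambda a,r=.082,z=.164:[-.03+r*np.sin(a),.128+r*np.cos(a),z]
for a in(1.3,1.4,1.5):
  print(a,[((proj(n,W(p,K(a)))-o)*2.5).round(1).tolist() for n,o in(("scene",(195,100)),("top",(120,100)))])
E
```

```text
scene [('cam', [([344.2, 164.5, 374.6, 188.7], 0.62)]), ('keeper_mid', [([313.7, 161.8, 363.5, 211.4], 0.93)]), ('spray', [([145.7, 186.7, 191.9, 292.3], 0.61), ([270.0, 191.5, 336.4, 217.6], 0.3)]), ('ink_tin', [([204.5, 211.2, 234.5, 250.5], 0.61)]), ('ink_jar', [([220.1, 234.4, 244.2, 264.9], 0.74)]), ('dowel', [([350.7, 234.7, 372.7, 293.3], 0.87), ([240.8, 159.8, 377.9, 269.2], 0.32)])]
top [('cam', [([166.5, 155.9, 183.8, 204.4], 0.65)]), ('keeper_mid', [([186.7, 145.9, 208.7, 230.4], 0.88)]), ('spray', [([331.3, 161.8, 371.6, 205.3], 0.79), ([207.7, 157.5, 269.1, 181.2], 0.74)]), ('ink_tin', [([282.1, 216.6, 311.2, 239.4], 0.8)]), ('ink_jar', [([288.0, 183.3, 305.5, 205.8], 0.61)]), ('dowel', [([212.6, 110.9, 227.0, 140.1], 0.81)])]
1.3 [[[455.8, 185.5]], [[124.2, 147.8]]]
1.4 [[[448.0, 188.0]], [[132.9, 146.9]]]
1.5 [[[439.6, 190.0]], [[141.8, 146.9]]]
```

View pics/scene6.png

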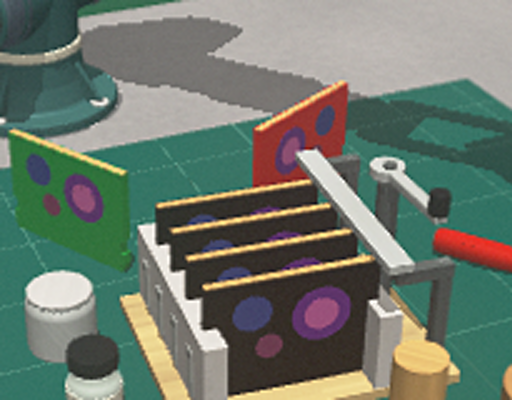

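View pics/top6.png

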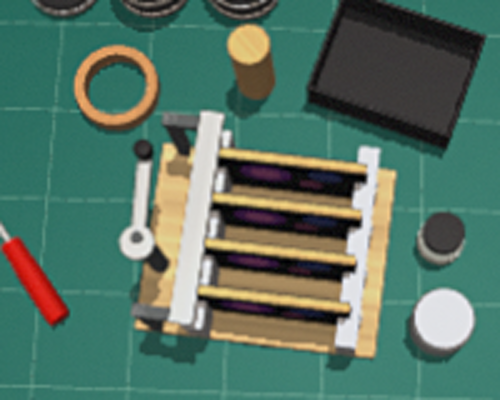

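The knob sits at scene (440,191) and top (143,148), which matches cam = 1.5. The keeper covers the panel corners, and the bystanders are where they were.

```bash
python3 -c "
from bench import *;print(close_job())"
```

```text
the job is handed in; nothing more can be done
None
```

Both proud panels are fully home and the cam lever is thrown to its stop; I handed the job in at about 13.5 s.

- **Panels:** The proud ones were in slots 2 and 3 (x = ∓22.5 mm). I pushed each down with closed fingers until it bottomed out with the fingertips at 122 mm. The force rose to 18–19 N with no further movement.
- **Lever:** I swung it until pushing harder, up to 18 N, moved it no more than about 1 mm, then backed the arm well clear.
- **Last pictures:** All four panel edges are level. The knob is where a cam angle of 1.5 would put it in both views, and the keeper bar lies over the panel corners. The spray, tin and jar are within about 4 pixels of where they started, and the dowel within 5.

No check failed. The network gave a few low-confidence or wrong extra hits, such as "spray" on a panel, which I ignored.

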